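# Line up casting moulds on the burnout tray by size

## Task

Get the burnout tray ready for the furnace: stand the four round steel casting moulds upright on the white pads of the dark tray, one at the centre of each pad, in order of size, with the smallest next to the blue block and the largest at the far end. The moulds are brittle, so set them down without dropping them or knocking any over, and leave the plaster jaw model where it is.

Things in the scene. Friction and masses are not known exactly. Their poses are not given: they have to be found in the camera images.
- ring_small_mid (a point): Loose mould: upright steel cylinder with a cream plaster top that has a small dark dot in the middle, 24 mm in diameter and 40 mm high (number 1 of 4 by size, 1 = smallest). This point is on its axis, half-way up (20 mm above its underside); z is its axis, up. At the start it stands on the bench; its yaw means nothing.
- ring_medium_mid (a point): Loose mould: upright steel cylinder with a cream plaster top that has a small dark dot in the middle, 36 mm in diameter and 48 mm high (number 2 of 4 by size, 1 = smallest). This point is on its axis, half-way up (24 mm above its underside); z is its axis, up. At the start it stands on the bench; its yaw means nothing.
- ring_large_mid (a point): Loose mould: upright steel cylinder with a cream plaster top that has a small dark dot in the middle, 48 mm in diameter and 56 mm high (number 3 of 4 by size, 1 = smallest). This point is on its axis, half-way up (28 mm above its underside); z is its axis, up. At the start it stands on the bench; its yaw means nothing.
- ring_largest_mid (a point): Loose mould: upright steel cylinder with a cream plaster top that has a small dark dot in the middle, 62 mm in diameter and 64 mm high (number 4 of 4 by size, 1 = smallest). This point is on its axis, half-way up (32 mm above its underside); z is its axis, up. At the start it stands on the bench; its yaw means nothing.
- pad_a_top (a point): One of four identical flat white round pads, 72 mm in diameter, fixed in a straight row on the dark tray, centres 92 mm apart. This point is the centre of its top face, 15 mm above the bench. The letter says nothing about its place in the row: find that from its distance to the blue block. x lies across the row, y along it.
- pad_b_top (a point): One of four identical flat white round pads, 72 mm in diameter, fixed in a straight row on the dark tray, centres 92 mm apart. This point is the centre of its top face, 15 mm above the bench. The letter says nothing about its place in the row: find that from its distance to the blue block. x lies across the row, y along it.
- pad_c_top (a point): One of four identical flat white round pads, 72 mm in diameter, fixed in a straight row on the dark tray, centres 92 mm apart. This point is the centre of its top face, 15 mm above the bench. The letter says nothing about its place in the row: find that from its distance to the blue block. x lies across the row, y along it.
- pad_d_top (a point): One of four identical flat white round pads, 72 mm in diameter, fixed in a straight row on the dark tray, centres 92 mm apart. This point is the centre of its top face, 15 mm above the bench. The letter says nothing about its place in the row: find that from its distance to the blue block. x lies across the row, y along it.
- start_top (a point): Blue block (80 mm across the row, 24 mm along it, 12 mm thick) fixed on the tray at the end where the row begins: the nearest pad's centre is 60 mm away along the row, the others 152, 244 and 336 mm. This point is the centre of its top, 24 mm above the bench. A dark grey block of the same shape is at the other end. The tray, 105 x 440 mm and 12 mm thick, lies roughly across the robot's view, turned by up to 0.2 rad.
- articulator: Bystander: plaster jaw model in a small metal frame, about 95 x 80 x 73 mm; origin at its underside. Leave it where it is.

How it is judged:
By the outcome, as a careful person would: the job done as asked, in the order asked, and still so for the second after the job is handed in, with the robot touching nothing.
It also fails if it takes over 115 s, if anything falls off the work surface, if the arm or the gripper's body presses on something with over 40 N, if the wrist force passes 120 N, or if a joint passes its speed limit or range.

## Robot

A 6-joint arm with a two-finger parallel gripper is mounted at the origin on the work surface. World frame = base frame: x ahead of the robot, y to its left, z up, the work surface at z = 0. Lengths are in m, angles in degrees, forces in N, time in s.
With the tool pointing down it reaches from about 0.25 to 0.725 m from the base axis. Payload 4 kg.
Tool frame: the origin (TCP) lies on the centre line of the jaws, within the pads' length; the fingertips stand 19 mm ahead of it and the grasp point (between the pads) is the TCP; y points along the fingers, x is the direction in which the jaws open and shut, and the axes are right-handed (so a half turn about y gives the same grasp; the last joint's range is limited). The gripper opens to 85 mm and grips with 20 to 120 N. Pads are 22 mm wide; open, the fingers measure 114 mm over their backs; the gripper's body (76 mm by 85 mm) begins 54 mm behind the grasp point. The pads swing forward as they close: fully open they stand 13 mm farther back than shut.
Start: joints at [-69.557, 13.785, 0.286, 76.501, 0, 90], TCP at [0.175, -0.469, 0.25] pointing down, gripper open.
Joint ranges: [-155.79, 155.79], [-60.16, 107.12], [-62.33, 73.08], [-114, 123.19], [-81.49, 82.49], [-180, 180]. Speed limits (degrees/s): [159.86, 159.86, 180, 180, 180, 180].

## Interface

Orientations are given as a 3x3 rotation matrix whose columns are the frame's x, y, z axes.
In Python, from workcell import ctrl gives the robot as it stands.
- The arm moves only by the shell command python3 -m inch 'ROWS' [FORCE]. ROWS is JSON, a list of rows, each a list of 3 entries, a list of its own where there are three numbers: the turn, a rotation vector about the tool's x, y, z in rad, then the shift along the tool's x, y, z in m, then the opening, from -1 (shut) to 1 (fully open). In form: [[[rx, ry, rz], [x, y, z], claw], ...]. A call has 1 to 12 rows; each row is the pose to reach, as a shift and turn from the pose commanded when the call began, along the tool's axes at that moment; what a row does not reach only later rows make up. A row lasts 1/10 s, in which the tool goes at most 50 mm and 8.59 degrees, less where a joint would pass 70% of its speed; a pose out of reach is approached as far as the arm can. A call with a gripper value outside its range is refused whole. The fingers move at their own pace and stop on an object; FORCE is the grip in N (left out, the last holds). Time passes only in rows, so rows that repeat a pose let the fingers close. It gives the time, the measured TCP pose, the force and the opening at its end, in the units of the state.
- ctrl.sense(): the state, without advancing time (a new reading comes with each control period).
- ctrl.snapshot(name): name is "side" or "top"; returns the picture (480x640x3 uint8, red, green, blue); there is no depth.
- ctrl.camera_params(name): a dict with "fx", "fy", "cx", "cy" (pixels), "rvec" (rotation vector, rad) and "tvec" (3), from world to camera coordinates, as OpenCV has them. Camera axes: x right, y down, z forward; pixel columns grow to the right and rows downward; lengths in m; the calibration is good to about 2 mm. A picture is of the moment at which its call begins. camera_params takes no time and is no camera call.
- ctrl.finish_job(): hands the job in, once; it reports no verdict.
The state is a dict: "time_s": time; "joint_pos": joint angles; "dq": joint speeds; "effort": joint torques, N m; "ee_pos": TCP position; "tcp_rot": TCP orientation; "ft_force": force on the tool from outside, world axes, zero at the start; "torque": the same for the moment, N m; "grip_width": finger opening in m.
Only numpy, scipy, OpenCV 4.12 (cv2) and the standard library are available. Lean on these libraries where they do the work, as an engineer would, in place of code of your own. Each camera call takes 0.05 s, during which the arm holds its last target. There are 200 camera calls.

## Working session

There is one attempt and no reset: what is moved stays moved. The work goes in short steps, Python scripts to look and compute and a shell command to move; the robot and the scene stay as the last step left them, time stands still between calls to the robot, and variables do not carry over. Pictures are saved under pics/ and viewed, about 12 in all and at most 16, crops included, and the job is handed in when it is done.

```bash
ls; mkdir -p pics; python3 - <<'E'
from workcell import ctrl
import cv2
for n in("top","side"):
    im=ctrl.snapshot(n); cv2.imwrite(f"pics/{n}0.png",im[:,:,::-1]); print(n,ctrl.camera_params(n))
s=ctrl.sense();print(s)
E
```

```text
pics
top {'fx': 532.134485454843, 'fy': 532.134485454843, 'cx': 322.26628555640417, 'cy': 244.39202843427094, 'rvec': array([ 2.19792667, -2.2199574 ,  0.07523728]), 'tvec': array([0.09888778, 0.5519111 , 1.01168954])}
side {'fx': 490.77416381826305, 'fy': 490.77416381826305, 'cx': 320.1040826267702, 'cy': 235.1283947534359, 'rvec': array([ 0.0448769 , -2.92139244,  1.06732922]), 'tvec': array([ 0.55091321, -0.04096095,  1.02108283])}
{'time_s': 0.1, 'joint_pos': array([-6.95550456e+01,  1.38270571e+01,  2.21042259e-01,  7.65008440e+01,
       -1.79287837e-03,  8.99995438e+01]), 'dq': array([-0.02478716, -0.02940225,  0.21754909, -0.1344014 ,  0.01750817,
       -0.04095411]), 'effort': array([ 8.73307326e-04, -3.73137867e+01,  2.53009665e+01,  1.08571665e-02,
        1.17573832e-04,  8.62497615e-06]), 'ee_pos': array([ 0.17446113, -0.46801312,  0.24950652]), 'tcp_rot': array([[ 3.49314188e-01, -6.80792192e-04,  9.37005408e-01],
       [-9.37003799e-01,  1.73662613e-03,  3.49314850e-01],
       [-1.86503889e-03, -9.99998260e-01, -3.12767259e-05]]), 'ft_force': array([ 0.02429161, -0.01078553,  0.16285414]), 'torque': array([-0.01938686,  0.02691613, -0.04639468]), 'grip_width': 0.08549552528426012}
```

View pics/top0.png

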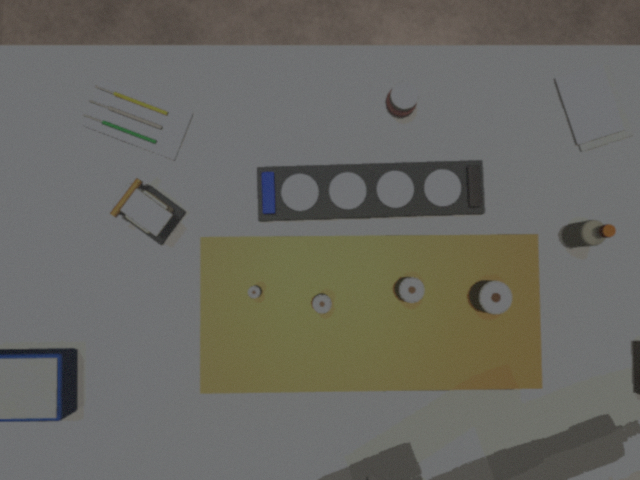

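View pics/side0.png

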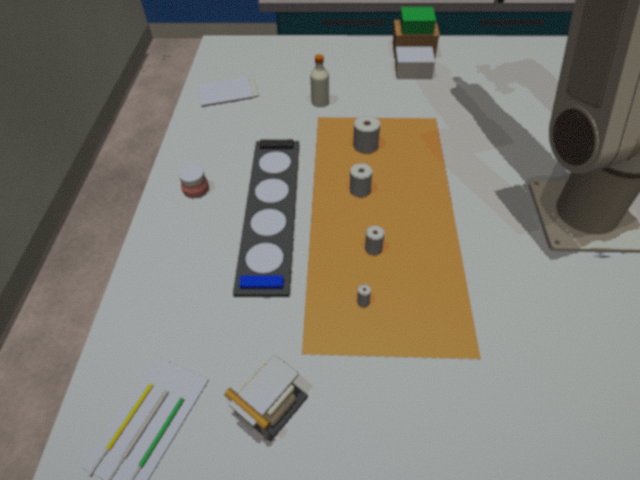

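The top view shows the moulds at (254,292), (321,304), (411,290) and (495,297). The pads run from (300,192) to (443,188), with the blue block at (268,193). In the side view the moulds are at (364,290), (375,232), (361,171) and (367,124), and the pads run from (265,258) to (275,162).

```bash
cat > meas.py <<'E'
import cv2,numpy as np
def P(c):
    K=np.array([[c["fx"],0,c["cx"]],[0,c["fy"],c["cy"]],[0,0,1]]);R=cv2.Rodrigues(c["rvec"])[0]
    return K@np.c_[R,c["tvec"]]
def blob(im,p,w):
    x,y=p; m=im[y-w:y+w+1,x-w:x+w+1].min(2)
    m=cv2.resize(m,None,fx=4,fy=4,interpolation=cv2.INTER_CUBIC)
    hi=np.percentile(m,99);md=np.median(m)
    t,b=cv2.threshold(m,0.8*hi,255,cv2.THRESH_BINARY)
    cs=cv2.findContours(b,cv2.RETR_EXTERNAL,cv2.CHAIN_APPROX_NONE)[0]
    c=cv2.convexHull(max(cs,key=cv2.contourArea)); e=cv2.fitEllipse(c)
    return (np.array(e[0])+.5)/4-.5+[x-w,y-w], np.array(e[1])/4
def tri(Pa,Pb,a,b):
    X=cv2.triangulatePoints(Pa,Pb,np.array(a,float),np.array(b,float))[:,0];return X[:3]/X[3]
def onplane(P_,uv,z):
    H=P_[:,[0,1]],P_[:,2]*z+P_[:,3]
    q=np.linalg.solve(np.c_[H[0],-np.array([uv[0],uv[1],1])],-H[1]);return q[:2]
E
python3 - <<'E'
from meas import *
from workcell import ctrl
T=cv2.imread("pics/top0.png");S=cv2.imread("pics/side0.png")
Pt,Ps=P(ctrl.camera_params("top")),P(ctrl.camera_params("side"))
L=[("s",(254,292),(364,290),9,9,.04),("m",(321,303),(375,231),13,12,.048),("l",(411,290),(361,171),17,14,.056),("xl",(495,297),(367,124),21,17,.064),
("p1",(300,192),(265,258),22,22,.015),("p2",(347,190),(268,222),22,21,.015),("p3",(395,189),(272,190),22,20,.015),("p4",(443,188),(275,162),22,18,.015)]
for n,a,b,wa,wb,z in L:
    (ca,ea),(cb,eb)=blob(T,a,wa),blob(S,b,wb)
    print(n,ca.round(1),ea.round(1),cb.round(1),eb.round(1),"tri",tri(Pt,Ps,ca,cb).round(4),"top@z",onplane(Pt,ca,z).round(4),"side@z",onplane(Ps,cb,z).round(4))
    cv2.ellipse
    for im,c,e in((T,ca,ea),(S,cb,eb)): cv2.circle(im,tuple(int(v) for v in c.round()),0,(0,0,255),-1)
v=np.hstack([cv2.resize(T[150:330,230:530],None,fx=1.3,fy=1.3),]);cv2.imwrite("pics/c1.png",v)
print(tri(Pt,Ps,(268,193),(262,281.5)))
E
```

```text
s [253.3 291.8] [12.  12.1] [364.  289.1] [ 9.4 12.3] tri [0.4648 0.2229 0.0412] top@z [0.4647 0.223 ] side@z [0.4647 0.2221]
m [321.7 303.6] [18.5 18.9] [374.9 232. ] [12.7 16.8] tri [0.4419 0.0965 0.0488] top@z [0.4418 0.0964] side@z [0.4419 0.0958]
l [411.5 289.6] [24.8 25.2] [360.9 170.2] [14.1 21. ] tri [ 0.4663 -0.0689  0.0562] top@z [ 0.4661 -0.069 ] side@z [ 0.4664 -0.0692]
xl [495.6 297.1] [32.  32.8] [367.  111.5] [36.  38.3] tri [ 0.4531 -0.2068  0.1061] top@z [ 0.4509 -0.2215] side@z [ 0.4492 -0.2654]
p1 [299.5 191.8] [36.8 37. ] [264.  257.4] [29.  36.9] tri [0.6545 0.1362 0.0144] top@z [0.6545 0.1362] side@z [0.6544 0.1367]
p2 [347.2 190.3] [36.6 37. ] [267.9 221.8] [25.7 34.6] tri [0.6567 0.0442 0.0145] top@z [0.6567 0.0442] side@z [0.6566 0.0446]
p3 [394.8 188.7] [36.5 36.8] [271.3 190.2] [22.9 32.7] tri [ 0.6591 -0.0479  0.0144] top@z [ 0.659  -0.0478] side@z [ 0.659  -0.0473]
p4 [442.2 187.3] [36.4 36.8] [274.4 161.9] [20.6 30.9] tri [ 0.6613 -0.1401  0.0143] top@z [ 0.6612 -0.1399] side@z [ 0.6613 -0.1393]
[0.65136616 0.1962641  0.01990019]
```

```bash
python3 - <<'E'
from meas import *
from workcell import ctrl
Pt,Ps=P(ctrl.camera_params("top")),P(ctrl.camera_params("side"))
S=cv2.imread("pics/side0.png")
# dark dot of largest mould in the side view
w=S[116:130,354:380].min(2);h=cv2.resize(255-w[5:11,8:18],None,fx=4,fy=4,interpolation=cv2.INTER_CUBIC).astype(float)
h=np.clip(h-np.percentile(h,70),0,None);y,x=np.mgrid[:h.shape[0],:h.shape[1]]
u=((x*h).sum()/h.sum()+.5)/4-.5+362;v=((y*h).sum()/h.sum()+.5)/4-.5+121
print(u,v,tri(Pt,Ps,(495.6,297.1),(u,v)))
E
python3 -m inch '[[[0,-0.14,0],[-0.015,0.005,0.038],1],[[0,-0.27,0],[-0.03,0.01,0.077],1],[[0,-0.4,0],[-0.045,0.015,0.115],1],[[0,-0.54,0],[-0.06,0.02,0.153],1],[[0,-0.68,0],[-0.076,0.025,0.192],1],[[0,-0.81,0],[-0.09,0.03,0.23],1],[[0,-0.95,0],[-0.106,0.035,0.269],1],[[0,-1.08,0],[-0.12,0.04,0.307],1],[[0,-1.214,0],[-0.1356,0.05,0.345],1],[[0,-1.214,0],[-0.1356,0.05,0.345],1],[[0,-1.214,0],[-0.1356,0.05,0.345],1],[[0,-1.214,0],[-0.1356,0.05,0.345],1]]' 40
python3 -c "
from workcell import ctrl
s=ctrl.sense();print(s['time_s'],s['ee_pos'],s['tcp_rot'].round(3),s['ft_force'])"
```

```text
366.60242687579483 122.69646389713155 [ 0.45109345 -0.22128851  0.06478002]
time_s: 1.3
ee_pos: [0.4499, -0.2213, 0.2002]
tcp_rot: [[1.0, -0.001, 0.001], [-0.001, 0.0, 1.0], [-0.001, -1.0, 0.0]]
ft_force: [0.2, 0.2, 0.4]
grip_width: 0.0853
1.3 [ 0.44987415 -0.22130374  0.20015327] [[ 1.    -0.001  0.001]
 [-0.001  0.     1.   ]
 [-0.001 -1.     0.   ]] [0.16197237 0.21958467 0.36109   ]
```

```bash
python3 -m inch '[[[0,0,0],[0,0.02,0],1],[[0,0,0],[0,0.045,0],1],[[0,0,0],[0,0.07,0],1],[[0,0,0],[0,0.09,0],1],[[0,0,0],[0,0.11,0],1],[[0,0,0],[0,0.13,0],1],[[0,0,0],[0,0.145,0],1],[[0,0,0],[0,0.155,0],1],[[0,0,0],[0,0.162,0],1],[[0,0,0],[0,0.164,0],1],[[0,0,0],[0,0.164,0],1],[[0,0,0],[0,0.164,0],1]]'
python3 -m inch '[[[0,0,0],[0,0,0],0.7],[[0,0,0],[0,0,0],0.6],[[0,0,0],[0,0,0],0.55],[[0,0,0],[0,0,0],0.5],[[0,0,0],[0,0,0],0.45],[[0,0,0],[0,0,0],0.4],[[0,0,0],[0,0,0],0.3],[[0,0,0],[0,0,0],0.2],[[0,0,0],[0,0,0],0],[[0,0,0],[0,0,0],-1],[[0,0,0],[0,0,0],-1],[[0,0,0],[0,0,0],-1]]' 50
```

```text
time_s: 2.5
ee_pos: [0.4511, -0.2213, 0.037]
tcp_rot: [[1.0, 0.001, 0.0], [-0.0, -0.001, 1.0], [0.001, -1.0, -0.001]]
ft_force: [-0.0, -1.1, 0.4]
grip_width: 0.0854
time_s: 3.7
ee_pos: [0.4505, -0.221, 0.0367]
tcp_rot: [[1.0, 0.0, -0.0], [0.0, -0.0, 1.0], [0.0, -1.0, -0.0]]
ft_force: [-2.1, 0.6, 5.2]
grip_width: 0.0612
```

```bash
python3 -m inch '[[[0,0,0],[0,-0.005,0],-1],[[0,0,0],[0,-0.015,0],-1],[[0,0,0],[0,-0.03,0],-1],[[0,0,0],[0,-0.045,0],-1],[[0,0,0],[0.01,-0.055,0.004],-1],[[0,0,0],[0.025,-0.06,0.01],-1],[[0,0,0],[0.045,-0.06,0.017],-1],[[0,0,0],[0.065,-0.06,0.025],-1],[[0,0,0],[0.085,-0.06,0.033],-1],[[0,0,0],[0.105,-0.06,0.04],-1],[[0,0,0],[0.12,-0.06,0.045],-1],[[0,0,0],[0.13,-0.06,0.05],-1]]'
python3 -m inch '[[[0,0,0],[0.01,0,0.004],-1],[[0,0,0],[0.025,0,0.01],-1],[[0,0,0],[0.04,0,0.016],-1],[[0,0,0],[0.055,0,0.022],-1],[[0,0,0],[0.068,0,0.027],-1],[[0,0,0],[0.077,0,0.03],-1],[[0,0,0],[0.0808,0,0.0313],-1],[[0,0,0],[0.0808,0,0.0313],-1],[[0,0,0],[0.0808,0,0.0313],-1],[[0,0,0],[0.0808,0,0.0313],-1],[[0,0,0],[0.0808,0,0.0313],-1],[[0,0,0],[0.0808,0,0.0313],-1]]'
python3 - <<'E'
from meas import *
from workcell import ctrl
for n in("top","side"): cv2.imwrite(f"pics/{n}1.png",ctrl.snapshot(n)[:,:,::-1])
a=cv2.imread("pics/top1.png")[120:340,220:540];b=cv2.imread("pics/side1.png")[80:300,200:440]
cv2.imwrite("pics/v1.png",np.hstack([cv2.resize(x,None,fx=1.4,fy=1.4) for x in(a,b)]))
E
```

```text
time_s: 4.9
ee_pos: [0.5813, -0.1704, 0.096]
tcp_rot: [[1.0, -0.0, -0.0], [0.0, 0.0, 1.0], [-0.0, -1.0, 0.0]]
ft_force: [-0.3, -0.4, -4.2]
grip_width: 0.0611
time_s: 6.1
ee_pos: [0.6611, -0.1399, 0.0964]
tcp_rot: [[1.0, -0.0, 0.0], [-0.0, -0.0, 1.0], [-0.0, -1.0, -0.0]]
ft_force: [-0.4, -0.6, -3.5]
grip_width: 0.0611
```

View pics/v1.png

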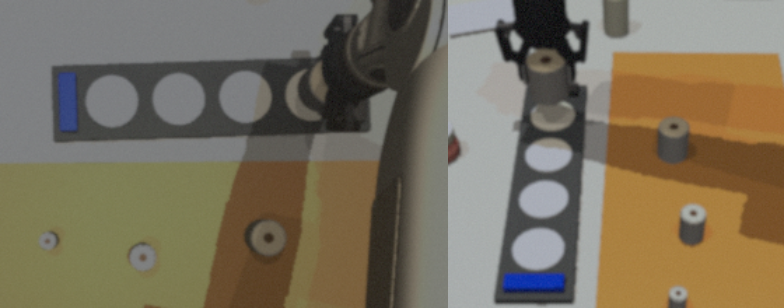

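The largest mould is held upright above pad 4 (side crop: top at (547,60), pad 4 beneath at (553,115)). The other three are undisturbed. Next I lower it.

```bash
python3 -m inch '[[[0,0,0],[0,0.008,0],-1],[[0,0,0],[0,0.018,0],-1],[[0,0,0],[0,0.027,0],-1],[[0,0,0],[0,0.034,0],-1],[[0,0,0],[0,0.038,0],-1],[[0,0,0],[0,0.041,0],-1],[[0,0,0],[0,0.042,0],-1],[[0,0,0],[0,0.043,0],-1],[[0,0,0],[0,0.0435,0],-1],[[0,0,0],[0,0.044,0],-1],[[0,0,0],[0,0.0445,0],-1],[[0,0,0],[0,0.0445,0],-1]]'
```

```text
time_s: 7.4
ee_pos: [0.6614, -0.1396, 0.0519]
tcp_rot: [[1.0, 0.0, -0.0], [0.0, -0.0, 1.0], [0.0, -1.0, -0.0]]
ft_force: [-0.4, -0.1, -4.2]
grip_width: 0.0609
```

Not touching yet; inch down.

```bash
python3 -m inch '[[[0,0,0],[0,0.0003,0],-1],[[0,0,0],[0,0.0006,0],-1],[[0,0,0],[0,0.0009,0],-1],[[0,0,0],[0,0.0012,0],-1],[[0,0,0],[0,0.0012,0],-1],[[0,0,0],[0,0.0012,0],-1]]'
```

```text
time_s: 8.0
ee_pos: [0.6614, -0.1397, 0.0517]
tcp_rot: [[1.0, 0.001, -0.0], [0.0, -0.0, 1.0], [0.001, -1.0, -0.0]]
ft_force: [-3.9, 0.7, 6.1]
grip_width: 0.061
```

```bash
python3 -m inch '[[[0,0,0],[0,-0.0006,0],0.5],[[0,0,0],[0,-0.0006,0],0.6],[[0,0,0],[0,-0.0006,0],0.8],[[0,0,0],[0,-0.0006,0],1],[[0,0,0],[0,-0.0006,0],1],[[0,0,0],[0,-0.0006,0],1],[[0,0,0],[0,-0.0006,0],1],[[0,0,0],[0,-0.0006,0],1],[[0,0,0],[0,-0.0006,0],1]]'
```

```text
time_s: 8.9
ee_pos: [0.6614, -0.1397, 0.0512]
tcp_rot: [[1.0, 0.0, 0.0], [-0.0, -0.0, 1.0], [0.0, -1.0, -0.0]]
ft_force: [-0.0, -0.2, 0.6]
grip_width: 0.0853
```

```bash
python3 -m inch '[[[0,0,0],[0,-0.01,0],1],[[0,0,0],[0,-0.03,0],1],[[0,0,0],[0,-0.06,0],1],[[0,0,0],[0,-0.09,0],1],[[0,0,0],[-0.015,-0.12,0.005],1],[[0,0,0],[-0.05,-0.12,0.018],1],[[0,0,0],[-0.09,-0.12,0.033],1],[[0,0,0],[-0.13,-0.12,0.047],1],[[0,0,0],[-0.165,-0.12,0.06],1],[[0,0,0],[-0.19,-0.12,0.069],1],[[0,0,0],[-0.1952,-0.12,0.0707],1],[[0,0,0],[-0.1952,-0.12,0.0707],1]]'
python3 -m inch '[[[0,0,0],[0,0.02,0],1],[[0,0,0],[0,0.045,0],1],[[0,0,0],[0,0.07,0],1],[[0,0,0],[0,0.09,0],1],[[0,0,0],[0,0.11,0],1],[[0,0,0],[0,0.125,0],1],[[0,0,0],[0,0.133,0],1],[[0,0,0],[0,0.138,0],1],[[0,0,0],[0,0.138,0],1],[[0,0,0],[0,0.138,0],1],[[0,0,0],[0,0.138,0],1]]'
```

```text
time_s: 10.1
ee_pos: [0.4664, -0.0689, 0.1724]
tcp_rot: [[1.0, 0.002, -0.0], [0.0, -0.0, 1.0], [0.002, -1.0, -0.0]]
ft_force: [0.2, -0.5, 0.1]
grip_width: 0.0854
time_s: 11.2
ee_pos: [0.467, -0.0691, 0.034]
tcp_rot: [[1.0, 0.002, 0.0], [-0.0, -0.0, 1.0], [0.002, -1.0, -0.0]]
ft_force: [-0.4, 0.5, -0.5]
grip_width: 0.0855
```

```bash
python3 -m inch '[[[0,0,0],[0,0,0],0.6],[[0,0,0],[0,0,0],0.4],[[0,0,0],[0,0,0],0.3],[[0,0,0],[0,0,0],0.25],[[0,0,0],[0,0,0],0.2],[[0,0,0],[0,0,0],0.15],[[0,0,0],[0,0,0],0.1],[[0,0,0],[0,0,0],0],[[0,0,0],[0,0,0],-0.3],[[0,0,0],[0,0,0],-1],[[0,0,0],[0,0,0],-1],[[0,0,0],[0,0,0],-1]]'
```

```text
time_s: 12.4
ee_pos: [0.4661, -0.069, 0.0334]
tcp_rot: [[1.0, -0.0, 0.0], [-0.0, -0.0, 1.0], [-0.0, -1.0, -0.0]]
ft_force: [-1.1, 0.2, 5.3]
grip_width: 0.0468
```

```bash
python3 -m inch '[[[0,0,0],[0,-0.005,0],-1],[[0,0,0],[0,-0.015,0],-1],[[0,0,0],[0,-0.03,0],-1],[[0,0,0],[0,-0.045,0],-1],[[0,0,0],[0.01,-0.055,0.001],-1],[[0,0,0],[0.03,-0.055,0.003],-1],[[0,0,0],[0.055,-0.055,0.006],-1],[[0,0,0],[0.08,-0.055,0.009],-1],[[0,0,0],[0.105,-0.055,0.012],-1],[[0,0,0],[0.13,-0.055,0.014],-1],[[0,0,0],[0.15,-0.055,0.017],-1],[[0,0,0],[0.165,-0.055,0.019],-1]]'
python3 -m inch '[[[0,0,0],[0.012,0,0.001],-1],[[0,0,0],[0.022,0,0.002],-1],[[0,0,0],[0.0279,0,0.0023],-1],[[0,0,0],[0.0279,0,0.0023],-1],[[0,0,0],[0.0279,0,0.0023],-1],[[0,0,0],[0.0279,0.008,0.0023],-1],[[0,0,0],[0.0279,0.018,0.0023],-1],[[0,0,0],[0.0279,0.027,0.0023],-1],[[0,0,0],[0.0279,0.033,0.0023],-1],[[0,0,0],[0.0279,0.037,0.0023],-1],[[0,0,0],[0.0279,0.039,0.0023],-1],[[0,0,0],[0.0279,0.039,0.0023],-1]]'
```

```text
time_s: 13.6
ee_pos: [0.6324, -0.0496, 0.0882]
tcp_rot: [[1.0, 0.0, -0.0], [0.0, 0.0, 1.0], [0.0, -1.0, 0.0]]
ft_force: [0.8, -0.8, -1.3]
grip_width: 0.0469
time_s: 14.8
ee_pos: [0.659, -0.0477, 0.0491]
tcp_rot: [[1.0, -0.0, 0.0], [-0.0, 0.0, 1.0], [-0.0, -1.0, 0.0]]
ft_force: [-0.6, 0.4, -2.2]
grip_width: 0.047
```

```bash
python3 -m inch '[[[0,0,0],[0,0.0003,0],-1],[[0,0,0],[0,0.0006,0],-1],[[0,0,0],[0,0.0009,0],-1],[[0,0,0],[0,0.0012,0],-1],[[0,0,0],[0,0.0012,0],-1],[[0,0,0],[0,0.0012,0],-1]]'
```

```text
time_s: 15.4
ee_pos: [0.6593, -0.0477, 0.0485]
tcp_rot: [[1.0, 0.001, 0.0], [-0.0, -0.0, 1.0], [0.001, -1.0, -0.0]]
ft_force: [-0.8, 0.1, 1.5]
grip_width: 0.047
```

```bash
python3 -m inch '[[[0,0,0],[0,0,0],0.2],[[0,0,0],[0,0,0],0.4],[[0,0,0],[0,0,0],0.7],[[0,0,0],[0,0,0],1],[[0,0,0],[0,0,0],1],[[0,0,0],[0,0,0],1],[[0,0,0],[0,0,0],1],[[0,0,0],[0,0,0],1]]'
python3 -m inch '[[[0,0,0],[0,-0.01,0],1],[[0,0,0],[0,-0.03,0],1],[[0,0,0],[0,-0.06,0],1],[[0,0,0],[0,-0.09,0],1],[[0,0,0],[-0.015,-0.12,0.01],1],[[0,0,0],[-0.05,-0.12,0.033],1],[[0,0,0],[-0.09,-0.12,0.06],1],[[0,0,0],[-0.13,-0.12,0.086],1],[[0,0,0],[-0.165,-0.12,0.109],1],[[0,0,0],[-0.2,-0.12,0.132],1],[[0,0,0],[-0.2172,-0.12,0.144],1],[[0,0,0],[-0.2172,-0.12,0.144],1]]'
python3 -m inch '[[[0,0,0],[0,0.02,0],1],[[0,0,0],[0,0.045,0],1],[[0,0,0],[0,0.07,0],1],[[0,0,0],[0,0.09,0],1],[[0,0,0],[0,0.11,0],1],[[0,0,0],[0,0.125,0],1],[[0,0,0],[0,0.133,0],1],[[0,0,0],[0,0.138,0],1],[[0,0,0],[0,0.138,0],1],[[0,0,0],[0,0.138,0],1],[[0,0,0],[0,0.138,0],1]]'
```

```text
time_s: 16.2
ee_pos: [0.6591, -0.0477, 0.048]
tcp_rot: [[1.0, -0.0, 0.0], [-0.0, -0.0, 1.0], [-0.0, -1.0, -0.0]]
ft_force: [-0.1, 0.6, -0.5]
grip_width: 0.0851
time_s: 17.4
ee_pos: [0.4396, 0.0975, 0.169]
tcp_rot: [[1.0, -0.0, -0.003], [0.003, 0.0, 1.0], [-0.0, -1.0, 0.0]]
ft_force: [0.3, -0.2, 0.1]
grip_width: 0.0853
time_s: 18.5
ee_pos: [0.4426, 0.0965, 0.0308]
tcp_rot: [[1.0, 0.002, 0.0], [-0.0, 0.0, 1.0], [0.002, -1.0, 0.0]]
ft_force: [0.0, -0.2, -0.2]
grip_width: 0.0854
```

```bash
python3 -m inch '[[[0,0,0],[0,0,0],0.4],[[0,0,0],[0,0,0],0.1],[[0,0,0],[0,0,0],0],[[0,0,0],[0,0,0],-0.05],[[0,0,0],[0,0,0],-0.1],[[0,0,0],[0,0,0],-0.15],[[0,0,0],[0,0,0],-0.2],[[0,0,0],[0,0,0],-0.3],[[0,0,0],[0,0,0],-0.5],[[0,0,0],[0,0,0],-1],[[0,0,0],[0,0,0],-1],[[0,0,0],[0,0,0],-1]]' 40
```

```text
time_s: 19.7
ee_pos: [0.4416, 0.0964, 0.0301]
tcp_rot: [[1.0, -0.0, -0.0], [0.0, 0.0, 1.0], [-0.0, -1.0, 0.0]]
ft_force: [-2.7, 0.8, 5.1]
grip_width: 0.035
```

```bash
python3 -m inch '[[[0,0,0],[0,-0.005,0],-1],[[0,0,0],[0,-0.015,0],-1],[[0,0,0],[0,-0.03,0],-1],[[0,0,0],[0,-0.045,0],-1],[[0,0,0],[0.01,-0.055,-0.002],-1],[[0,0,0],[0.03,-0.055,-0.007],-1],[[0,0,0],[0.055,-0.055,-0.013],-1],[[0,0,0],[0.08,-0.055,-0.019],-1],[[0,0,0],[0.105,-0.055,-0.025],-1],[[0,0,0],[0.13,-0.055,-0.031],-1],[[0,0,0],[0.155,-0.055,-0.037],-1],[[0,0,0],[0.18,-0.055,-0.043],-1]]'
python3 -m inch '[[[0,0,0],[0.018,0,-0.004],-1],[[0,0,0],[0.03,0,-0.008],-1],[[0,0,0],[0.0349,0,-0.009],-1],[[0,0,0],[0.0349,0,-0.009],-1],[[0,0,0],[0.0349,0,-0.009],-1],[[0,0,0],[0.0349,0.008,-0.009],-1],[[0,0,0],[0.0349,0.018,-0.009],-1],[[0,0,0],[0.0349,0.027,-0.009],-1],[[0,0,0],[0.0349,0.033,-0.009],-1],[[0,0,0],[0.0349,0.037,-0.009],-1],[[0,0,0],[0.0349,0.039,-0.009],-1],[[0,0,0],[0.0349,0.039,-0.009],-1]]'
```

```text
time_s: 20.9
ee_pos: [0.6231, 0.053, 0.0855]
tcp_rot: [[1.0, 0.001, 0.0], [-0.0, -0.0, 1.0], [0.001, -1.0, -0.0]]
ft_force: [0.7, 0.5, -0.5]
grip_width: 0.0351
time_s: 22.1
ee_pos: [0.6567, 0.0443, 0.0458]
tcp_rot: [[1.0, -0.0, 0.0], [-0.0, -0.0, 1.0], [-0.0, -1.0, -0.0]]
ft_force: [-0.5, 0.6, -0.8]
grip_width: 0.0348
```

```bash
python3 -m inch '[[[0,0,0],[0,0.0003,0],-1],[[0,0,0],[0,0.0006,0],-1],[[0,0,0],[0,0.0009,0],-1],[[0,0,0],[0,0.0012,0],-1],[[0,0,0],[0,0.0012,0],-1],[[0,0,0],[0,0.0012,0],-1]]'
```

```text
time_s: 22.7
ee_pos: [0.657, 0.0443, 0.0452]
tcp_rot: [[1.0, 0.001, 0.0], [-0.0, 0.0, 1.0], [0.001, -1.0, 0.0]]
ft_force: [-0.4, -0.3, 2.1]
grip_width: 0.0353
```

```bash
python3 -m inch '[[[0,0,0],[0,0,0],0],[[0,0,0],[0,0,0],0.2],[[0,0,0],[0,0,0],0.6],[[0,0,0],[0,0,0],1],[[0,0,0],[0,0,0],1],[[0,0,0],[0,0,0],1],[[0,0,0],[0,0,0],1],[[0,0,0],[0,0,0],1],[[0,0,0],[0,0,0],1]]'
python3 -m inch '[[[0,0,0],[0,-0.01,0],1],[[0,0,0],[0,-0.03,0],1],[[0,0,0],[0,-0.06,0],1],[[0,0,0],[0,-0.09,0],1],[[0,0,0],[-0.015,-0.12,0.014],1],[[0,0,0],[-0.045,-0.12,0.042],1],[[0,0,0],[-0.075,-0.12,0.07],1],[[0,0,0],[-0.105,-0.12,0.098],1],[[0,0,0],[-0.135,-0.12,0.126],1],[[0,0,0],[-0.165,-0.12,0.154],1],[[0,0,0],[-0.185,-0.12,0.172],1],[[0,0,0],[-0.1922,-0.12,0.1784],1]]'
python3 -m inch '[[[0,0,0],[0,0,0],1],[[0,0,0],[0,0.02,0],1],[[0,0,0],[0,0.045,0],1],[[0,0,0],[0,0.07,0],1],[[0,0,0],[0,0.09,0],1],[[0,0,0],[0,0.11,0],1],[[0,0,0],[0,0.125,0],1],[[0,0,0],[0,0.133,0],1],[[0,0,0],[0,0.138,0],1],[[0,0,0],[0,0.138,0],1],[[0,0,0],[0,0.138,0],1],[[0,0,0],[0,0.138,0],1]]'
```

```text
time_s: 23.6
ee_pos: [0.6568, 0.0443, 0.0448]
tcp_rot: [[1.0, -0.0, 0.0], [-0.0, -0.0, 1.0], [-0.0, -1.0, -0.0]]
ft_force: [0.5, -0.3, 0.6]
grip_width: 0.0854
time_s: 24.8
ee_pos: [0.4627, 0.2244, 0.1659]
tcp_rot: [[1.0, 0.0, -0.003], [0.003, 0.001, 1.0], [0.0, -1.0, 0.001]]
ft_force: [0.1, 0.2, -0.3]
grip_width: 0.0853
time_s: 26.0
ee_pos: [0.4653, 0.223, 0.0276]
tcp_rot: [[1.0, 0.002, 0.0], [-0.0, 0.001, 1.0], [0.002, -1.0, 0.001]]
ft_force: [0.7, -1.0, -0.1]
grip_width: 0.0854
```

```bash
python3 -m inch '[[[0,0,0],[0,0,0],0.3],[[0,0,0],[0,0,0],0],[[0,0,0],[0,0,0],-0.2],[[0,0,0],[0,0,0],-0.3],[[0,0,0],[0,0,0],-0.35],[[0,0,0],[0,0,0],-0.4],[[0,0,0],[0,0,0],-0.45],[[0,0,0],[0,0,0],-0.5],[[0,0,0],[0,0,0],-0.7],[[0,0,0],[0,0,0],-1],[[0,0,0],[0,0,0],-1],[[0,0,0],[0,0,0],-1]]' 30
```

```text
time_s: 27.2
ee_pos: [0.4645, 0.2228, 0.0269]
tcp_rot: [[1.0, -0.0, -0.0], [0.0, 0.0, 1.0], [-0.0, -1.0, 0.0]]
ft_force: [-1.9, -1.2, 1.1]
grip_width: 0.0239
```

```bash
python3 -m inch '[[[0,0,0],[0,-0.005,0],-1],[[0,0,0],[0,-0.015,0],-1],[[0,0,0],[0,-0.03,0],-1],[[0,0,0],[0,-0.045,0],-1],[[0,0,0],[0.01,-0.055,-0.005],-1],[[0,0,0],[0.03,-0.055,-0.014],-1],[[0,0,0],[0.05,-0.055,-0.023],-1],[[0,0,0],[0.07,-0.055,-0.032],-1],[[0,0,0],[0.09,-0.055,-0.041],-1],[[0,0,0],[0.11,-0.055,-0.05],-1],[[0,0,0],[0.13,-0.055,-0.059],-1],[[0,0,0],[0.15,-0.055,-0.068],-1]]'
python3 -m inch '[[[0,0,0],[0.018,0,-0.008],-1],[[0,0,0],[0.032,0,-0.015],-1],[[0,0,0],[0.04,0,-0.0185],-1],[[0,0,0],[0.04,0,-0.0185],-1],[[0,0,0],[0.04,0,-0.0185],-1],[[0,0,0],[0.04,0.008,-0.0185],-1],[[0,0,0],[0.04,0.018,-0.0185],-1],[[0,0,0],[0.04,0.027,-0.0185],-1],[[0,0,0],[0.04,0.033,-0.0185],-1],[[0,0,0],[0.04,0.037,-0.0185],-1],[[0,0,0],[0.04,0.039,-0.0185],-1],[[0,0,0],[0.04,0.039,-0.0185],-1]]'
python3 -m inch '[[[0,0,0],[0,0.0003,0],-1],[[0,0,0],[0,0.0006,0],-1],[[0,0,0],[0,0.0009,0],-1],[[0,0,0],[0,0.0012,0],-1],[[0,0,0],[0,0.0012,0],-1],[[0,0,0],[0,0.0012,0],-1]]'
```

```text
time_s: 28.4
ee_pos: [0.6155, 0.1543, 0.0825]
tcp_rot: [[1.0, 0.001, 0.0], [-0.0, 0.0, 1.0], [0.001, -1.0, 0.0]]
ft_force: [-0.3, -0.5, -1.0]
grip_width: 0.0232
time_s: 29.6
ee_pos: [0.6545, 0.1363, 0.0426]
tcp_rot: [[1.0, -0.0, 0.0], [-0.0, -0.0, 1.0], [-0.0, -1.0, -0.0]]
ft_force: [0.4, 0.4, -0.7]
grip_width: 0.0231
time_s: 30.2
ee_pos: [0.6547, 0.1363, 0.042]
tcp_rot: [[1.0, 0.001, 0.0], [-0.0, 0.0, 1.0], [0.001, -1.0, 0.0]]
ft_force: [-0.9, -0.3, 2.5]
grip_width: 0.023
```

Contact. I'll release, rise and pull back out of view.

```bash
python3 -m inch '[[[0,0,0],[0,0,0],-0.3],[[0,0,0],[0,0,0],0],[[0,0,0],[0,0,0],0.5],[[0,0,0],[0,0,0],1],[[0,0,0],[0,0,0],1],[[0,0,0],[0,0,0],1],[[0,0,0],[0,0,0],1],[[0,0,0],[0,0,0],1],[[0,0,0],[0,0,0],1],[[0,0,0],[0,0,0],1]]'
python3 -m inch '[[[0,0,0],[0,-0.01,0],1],[[0,0,0],[0,-0.03,0],1],[[0,0,0],[0,-0.06,0],1],[[0,0,0],[0,-0.1,0],1],[[0,0,0],[-0.015,-0.14,0],1],[[0,0,0],[-0.05,-0.17,0],1],[[0,0,0],[-0.09,-0.2,0],1],[[0,0,0],[-0.13,-0.2,0],1],[[0,0,0],[-0.17,-0.2,0],1],[[0,0,0],[-0.21,-0.2,0],1],[[0,0,0],[-0.25,-0.2,0],1],[[0,0,0],[-0.28,-0.2,0],1]]'
python3 -m inch '[[[0,0,0],[-0.02,0,0.02],1],[[0,0,0],[-0.04,0,0.04],1],[[0,0,0],[-0.05,0,0.06],1],[[0,0,0],[-0.05,0,0.06],1],[[0,0,0],[-0.05,0,0.06],1]]'
python3 - <<'E'
from meas import *
from workcell import ctrl
I={}
for n in("top","side"):
    I[n]=cv2.cvtColor(ctrl.snapshot(n),cv2.COLOR_RGB2BGR);cv2.imwrite(f"pics/{n}2.png",I[n])
cv2.imwrite("pics/t2.png",cv2.resize(I["top"][120:260,100:500],None,fx=2,fy=2))
cv2.imwrite("pics/s2.png",cv2.resize(I["side"][110:310,200:340],None,fx=3,fy=3))
E
```

```text
time_s: 31.2
ee_pos: [0.6545, 0.1362, 0.0416]
tcp_rot: [[1.0, -0.0, 0.0], [-0.0, -0.0, 1.0], [-0.0, -1.0, -0.0]]
ft_force: [-0.1, 0.1, 0.5]
grip_width: 0.0856
time_s: 32.4
ee_pos: [0.3722, 0.136, 0.2425]
tcp_rot: [[1.0, 0.001, -0.0], [0.0, 0.001, 1.0], [0.001, -1.0, 0.001]]
ft_force: [0.4, -0.2, 1.2]
grip_width: 0.0851
time_s: 32.9
ee_pos: [0.3246, 0.1964, 0.2423]
tcp_rot: [[1.0, 0.001, -0.001], [0.001, 0.0, 1.0], [0.001, -1.0, 0.0]]
ft_force: [0.2, -0.4, -0.7]
grip_width: 0.0855
```

View pics/t2.png

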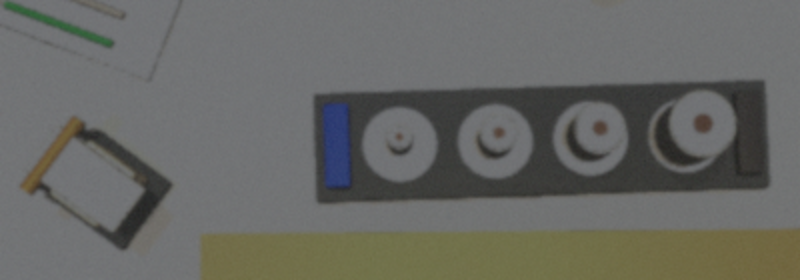

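View pics/s2.png

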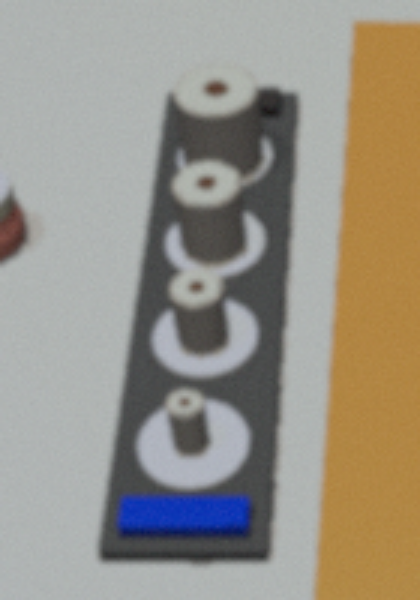

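All four stand upright, smallest next to the blue block. The dots are at about (399,136), (499,133), (600,128) and (703,123) in the top crop, and (185,402), (197,287), (207,183) and (216,89) in the side crop. I'll check the centring numerically before handing in.

```bash
python3 - <<'E'
from meas import *
from workcell import ctrl
Pt,Ps=P(ctrl.camera_params("top")),P(ctrl.camera_params("side"))
T,S=cv2.imread("pics/top2.png"),cv2.imread("pics/side2.png")
def dot(im,c,w=3):
    x0,y0=[int(round(v)) for v in c]; p=im[y0-w:y0+w+1,x0-w:x0+w+1].astype(float)
    h=p[:,:,2]-p[:,:,0];h=np.clip(h-h.max()*.4,0,None);y,x=np.mgrid[-w:w+1,-w:w+1]
    return np.array([x0+(x*h).sum()/h.sum(),y0+(y*h).sum()/h.sum()])
pads=[(.6545,.1363),(.6567,.0443),(.659,-.0477),(.6613,-.1398)]
for a,b,z,p in zip([(399,136),(499,133),(600,128),(703,123)],[(185,402),(197,287),(207,183),(216,89)],[.055,.063,.071,.079],pads):
    u=dot(T,(100+a[0]/2-.25,120+a[1]/2-.25));v=dot(S,(200+b[0]/3-.33,110+b[1]/3-.33))
    X=tri(Pt,Ps,u,v);print(X.round(4),z,"err mm",((X[:2]-p)*1e3).round(1),((onplane(Pt,u,z)-p)*1e3).round(1))
# articulator / bystander change
for n,(x0,y0,x1,y1) in(("top",(105,172,192,250)),("side",(220,350,315,440))):
    d=cv2.absdiff(cv2.imread(f"pics/{n}0.png"),cv2.imread(f"pics/{n}2.png"))[y0:y1,x0:x1];print(n,"jaw model mean/99% diff",d.mean(),np.percentile(d,99))
E
```

```text
[0.6554 0.136  0.0565] 0.055 err mm [ 0.9 -0.3] [ 1.2 -0.3]
[0.6575 0.0443 0.0639] 0.063 err mm [ 0.8 -0. ] [ 0.9 -0.1]
[ 0.6597 -0.0477  0.0723] 0.071 err mm [0.7 0. ] [ 1.1 -0.2]
[ 0.6621 -0.1398  0.0806] 0.079 err mm [0.8 0. ] [ 1.4 -0.4]
top jaw model mean/99% diff 2.799832989488162 8.0
side jaw model mean/99% diff 13.449200779727095 20.0
```

```bash
python3 -c "
from workcell import ctrl
print(ctrl.finish_job())"
```

```text
the job is handed in; nothing more can be done
None
```

All four moulds stand upright on the tray pads in size order, smallest next to the blue block and largest at the far end. I handed the job in at about 33 s. Each mould was lowered until the wrist force showed contact, and only then released. The largest force I read at the end of any move was about 7 N.

- **Centring:** in the last two-view check, each mould was within 1 mm of its pad centre and its top height within 2 mm of expected. Using the top view alone, the offset came out at up to 1.5 mm, always in +x, which is within the 2 mm calibration.
- **Jaw model:** it looks unmoved in the top view, where the pixels barely changed. The side view showed a brightness change of about 13 levels on average over it. I put that down to the arm's shadow but did not confirm it.

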